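# Fit the pressure cap to the coolant tank and hold it home for the leak test

### The job

Fit the pressure cap with the red grip to the filler neck of the aluminium coolant tank: set its two tabs into the notches of the neck, press it fully down against its spring, and turn it a quarter turn clockwise until it meets the stop. Finish still gripping it there, pressed fully down and turned home, while I pump the tank up for the leak test: do not let go. Leave the old black-gripped cap and the other things on the bench where they are.

Things in the scene. Friction and masses are not known exactly. Their poses are not given: they have to be found in the camera images.
- cap: Pressure cap with a red grip, loose, about 110 g, standing on its tapered valve (18 mm across at its foot) on the bench, grip up. Origin: on the axis, at the underside of the relaxed valve (bench level at start); z up. Aluminium shell 60 mm across, from 6.5 mm (rim) to 19 mm (flat top) above the origin. Half a turn leaves its shape the same.
- cap_grip (a point): Point on the cap's axis in its red grip bar, 33 mm above the cap's origin; axes as the cap's. The bar stands on the flat top, from 19 to 43 mm above the origin; it is 46 mm long along x and 14 mm wide along y, with nothing beside it: the place to pinch and turn the cap.
- cap_tab (a point): Middle of the cap's tab at its +x side, 21.5 mm from the axis, 8 mm above the cap's origin; a second tab lies opposite at -x. The tabs point inward from the rim, directly below the ends of the grip bar; each is 10 mm wide, 3 mm thick, and reaches in to 20.5 mm from the axis.
- cap_roof (a point): Point on the cap's axis at the inside of its roof, 16 mm above the cap's origin. It comes level with neck when the cap is fully down on the neck.
- cap_valve (a joint): How far (m) the cap's sprung valve disc is pushed up into the cap: 0 when relaxed, 0.0065 with the cap fully down on the neck, 0.009 at most. The spring takes 3 N to start and 1.2 N per mm, so about 11 N with the cap fully down.
- neck (a point): Centre of the top face of the tank's filler neck, 114 mm above the bench; z up, axes those of the tank. Bore 29 mm, lip 47 mm across, 3.5 mm thick. Lowering the cap, its valve meets the seat when cap_roof is 6.5 mm above; the tabs clear the lip's underside below 3 mm; at 0 the roof lies on the lip. Sideways play 2.5 mm.
- notch (a point): The notch in the lip at the neck's +x side, 21.5 mm from the neck's centre; a second one lies opposite at -x. Each is about 19 mm wide and 5.5 mm deep. The cap's tabs pass when its bar lies along the neck's x, either way round, within about 0.15 rad. Pressed down, the cap then turns only clockwise seen from above, 88 degrees to a fixed stop; unpressed, it is lifted 3 mm by its spring.
- tank: Welded aluminium coolant tank, 96 x 168 mm, top face 88 mm up, fixed on a 130 x 200 mm steel plate. Origin: centre of the plate's underside; z up. The neck stands at y = -35 mm; a pressure gauge (38 mm dial, top 113 mm up) at y = +55 mm, an air valve (top 112 mm up) at x = -34, y = +60 mm; two bunged hose spigots point to +x.
- old_cap: The old cap, a bystander: same size and shape, black grip, dark shell, 110 g; it trades places with the red one. Origin at its underside, on the axis.
- ratchet: Bystander: ratchet wrench, 265 mm long along its x, 26 mm high, lying. Origin: under its middle.
- screwdriver: Bystander: screwdriver with a red handle, 200 mm long along its x, lying.
- tape: Bystander: black roll of tape, 104 mm across, 48 mm high, lying flat. Origin: centre of its underside.
- tub: Bystander: black closed tub, 90 mm across, 105 mm high. Origin: centre of its underside.
There are look-alikes about, which are no part of the job. Leave any purple or yellow look-alike of the cap alone. Leave any green look-alike of the tank alone.

How it is judged:
By the outcome, as a careful person would: the job done as asked, in the order asked, and still so for the second after the job is handed in, while the arm keeps its last pose, push and grip.
It also fails if it takes over 48 s, if anything falls off the work surface, if the arm or the gripper's body presses on something with over 40 N, if the wrist force passes 120 N, or if a joint passes its speed limit or range.

### The arm

A 6-joint arm with a two-finger parallel gripper is mounted at the origin on the work surface. World frame = base frame: x ahead of the robot, y to its left, z up, the work surface at z = 0. Lengths are in m, angles in rad, forces in N, time in s.
With the tool pointing down it reaches from about 0.375 to 0.75 m from the base axis. Payload 9 kg.
Tool frame: the origin (TCP) lies midway between the tips of the shut fingers; the grasp point (between the pads) lies 19 mm behind it (r.grip_depth is the distance from the TCP to the grasp point, in m); z points along the fingers, y is the direction in which the jaws open and shut (so a half turn about z gives the same grasp; the last joint's range is limited). The gripper opens to 85 mm and grips with 20 to 120 N. Pads are 22 mm wide; open, the fingers measure 114 mm over their backs; the gripper's body (76 mm by 85 mm) begins 54 mm behind the grasp point. The pads swing forward as they close: fully open they stand 13 mm farther back than shut.
Start: joints at [-1.483, 0.104, 0.097, 1.564, 0, 1.353], TCP at [0.181, -0.572, 0.231] pointing down, gripper open.
Joint ranges: [-2.99, 2.99], [-0.84, 1.86], [-1.1, 1.16], [-1.84, 2.11], [-1.51, 1.56], [-3.14, 3.14]. Speed limits (rad/s): [2.22, 2.22, 2.57, 3.14, 3.14, 3.14].

### API

Orientations are given as a 3x3 rotation matrix whose columns are the frame's x, y, z axes.
In Python, from cell import r, imaging, ticket gives the robot as it stands.
- The arm moves only by the tool servo_tool, never from a script. Its argument "moves" is a list that holds one entry, the list of rows, each a list of 5 numbers: the shift along the tool's x, y, z normalised to -1 to 1, where 1 is 400 mm, then the turn about the tool's z normalised to -1 to 1, where 1 is pi rad, then the gripper command: -1 is shut, 1 is fully open, values between are in proportion. A call has 1 to 5 rows; each row shifts and turns the commanded pose from where the row before left it, along the tool's axes as they then stand; what a row does not reach is not made up. A row lasts 1/8 s, in which the tool goes at most 62.5 mm and 10.7 degrees, less where a joint would pass 70% of its speed; a pose out of reach is approached as far as the arm can. A call with a number of a shift or a turn outside -1 to 1 is refused whole. A call with a gripper value outside its range is refused whole. The fingers move at their own pace and stop on an object; "force" is the grip in N (left out, the last holds). Time passes only in rows, so rows that do not move let the fingers close. It gives the time, the measured TCP pose, the force and the opening at its end, in the units of the state.
- r.state(): the state, without advancing time (a new reading comes with each control period).
- imaging.read_camera(name): name is "side" or "top"; returns the picture (420x560x3 uint8, blue, green, red); there is no depth.
- imaging.camera_params(name): a dict with "camera_matrix" (3x3 intrinsics, pixels), "R" (3x3) and "t" (3): a world point X has camera coordinates R X + t. Camera axes: x right, y down, z forward; pixel columns grow to the right and rows downward; lengths in m; the calibration is good to about 2 mm. A picture is of the moment at which its call begins. camera_params takes no time and is no camera call.
- ticket.finish_job(): hands the job in, once; it reports no verdict.
The state is a dict: "time_s": time; "joints": joint angles; "qvel": joint speeds; "effort": joint torques, N m; "position": TCP position; "eef_rot": TCP orientation; "contact_force": force on the tool from outside, world axes, zero at the start; "moment": the same for the moment, N m; "gripper_width": opening from 0.0 (shut) to 1.0 (fully open).
Only numpy, scipy, OpenCV 4.12 (cv2) and the standard library are available. Lean on these libraries where they do the work, as an engineer would, in place of code of your own. Each camera call takes 0.05 s, during which the arm holds its last target. There are 200 camera calls.

## Working session

There is one attempt and no reset: what is moved stays moved. The work goes in short steps, Python scripts to look and compute and a tool call to move; the robot and the scene stay as the last step left them, time stands still between calls to the robot, and variables do not carry over. Pictures are saved under pics/ and viewed, about 8 in all and at most 12, crops included, and the job is handed in when it is done.

Besides the shell and the picture viewer there is one more tool, called after "Emit:" as name([rows], argument=value, ...), one row to a line, values as JSON. servo_tool: Moves the arm, as the interface text tells. Its arguments: {"type":"object","properties":{"moves":{"type":"array","items":{"type":"array","items":{"type":"array","items":{"type":"number"}}}},"force":{"type":"number"}},"required":["moves"]}

```bash
mkdir -p pics; ls
python3 - <<'E'
from cell import r, imaging
import cv2,numpy as np
for n in("top","side"):
    cv2.imwrite(f"pics/{n}0.png",imaging.read_camera(n)); p=imaging.camera_params(n)
    print(n,p["camera_matrix"].round(1).tolist(),p["R"].round(3).tolist(),p["t"].round(3).tolist(), (-p["R"].T@p["t"]).round(3))
s=r.state();print(s["time_s"],s["position"],np.round(s["eef_rot"],3).tolist(),s["contact_force"],s["gripper_width"],r.grip_depth)
E
```

```text
pics
top [[461.7, 0.0, 279.1], [0.0, 461.7, 207.1], [0.0, 0.0, 1.0]] [[-0.024, -1.0, 0.006], [-0.996, 0.023, -0.091], [0.091, -0.008, -0.996]] [0.028, 0.468, 1.254] [0.352 0.028 1.291]
side [[448.3, 0.0, 277.4], [0.0, 448.3, 209.7], [0.0, 0.0, 1.0]] [[-0.711, -0.703, -0.0], [-0.544, 0.551, -0.633], [0.445, -0.451, -0.774]] [0.333, 0.323, 1.054] [-0.057  0.531  1.02 ]
0.1 [ 0.18061736 -0.57186907  0.23059692] [[0.954, 0.301, -0.0], [0.301, -0.954, 0.001], [0.0, -0.001, -1.0]] [-0.2701086   0.84065997 -0.41523692] 0.9995402067735784 0.0187
```

View pics/top0.png

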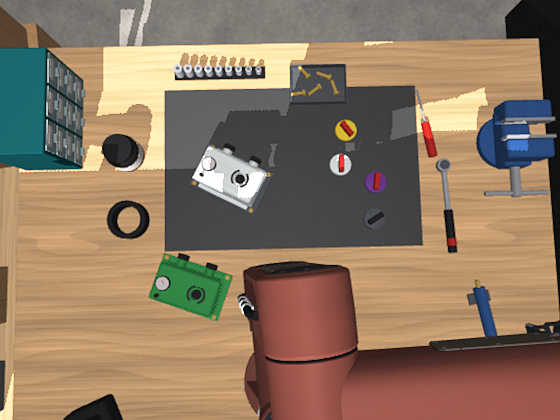

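View pics/side0.png

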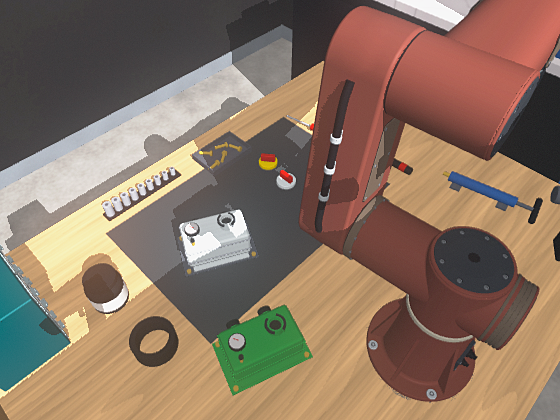

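```bash
cat > h.py <<'E'
import cv2,numpy as np
from cell import r, imaging
P={n:imaging.camera_params(n) for n in("top","side")}
def ray(n,u,v):
    p=P[n]; d=p["R"].T@np.linalg.solve(p["camera_matrix"],[u,v,1.]); return -p["R"].T@p["t"],d/np.linalg.norm(d)
def plane(n,u,v,z):
    c,d=ray(n,u,v); return c+d*(z-c[2])/d[2]
def tri(a,b):
    (c1,d1),(c2,d2)=ray("top",*a),ray("side",*b)
    s,t=np.linalg.lstsq(np.c_[d1,-d2],c2-c1,rcond=None)[0]
    x,y=c1+s*d1,c2+t*d2; return (x+y)/2,np.linalg.norm(x-y)
def proj(n,X):
    p=P[n]; q=p["camera_matrix"]@(p["R"]@np.asarray(X)+p["t"]); return q[:2]/q[2]
def redbar(im,box):
    x0,y0,x1,y1=box; h=cv2.cvtColor(im[y0:y1,x0:x1],cv2.COLOR_BGR2HSV)
    m=(((h[...,0]<8)|(h[...,0]>172))&(h[...,1]>150)&(h[...,2]>70)).astype(np.uint8)
    k,l,st,ce=cv2.connectedComponentsWithStats(m); i=1+np.argmax(st[1:,4])
    ys,xs=np.nonzero(l==i); pts=np.c_[xs+x0,ys+y0].astype(np.float32)
    return pts.mean(0),cv2.minAreaRect(pts),len(pts),pts
E
python3 - <<'E'
from h import *
T=cv2.imread("pics/top0.png");S=cv2.imread("pics/side0.png")
a=redbar(T,(328,148,354,178));b=redbar(S,(272,165,300,192));print(a[:3],b[:3])
print(tri(a[0],b[0]),plane("top",*a[0],.038))
c1=cv2.resize(T[135:215,185:275],None,fx=4.4,fy=4.4,interpolation=cv2.INTER_CUBIC)
c2=cv2.resize(S[200:280,170:260],None,fx=4.4,fy=4.4,interpolation=cv2.INTER_CUBIC)
cv2.imwrite("pics/z1.png",np.hstack([c1,c2]))
E
```

```text
(array([340.97562, 163.09756], dtype=float32), ((341.0, 163.0), (16.0, 4.0), 90.0), 82) (array([285.63266, 175.95918], dtype=float32), ((285.6199951171875, 175.8400115966797), (14.800000190734863, 7.0), 36.869895935058594), 98)
(array([ 0.58638388, -0.15671856,  0.03135803]), np.float64(0.0014544054069556447)) [ 0.58459298 -0.15621037  0.038     ]
```

View pics/z1.png

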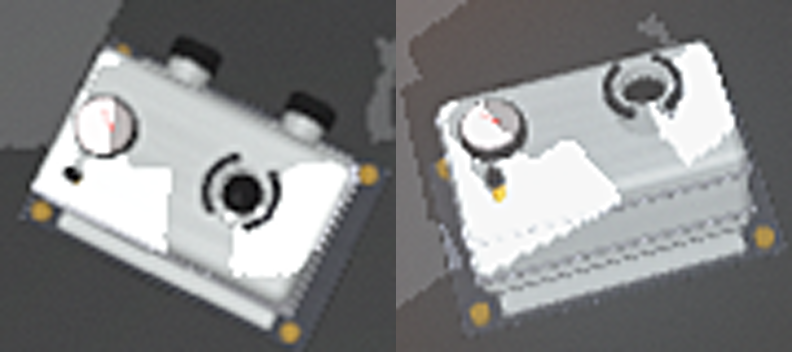

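Run:
```python
from h import *
T=cv2.imread("pics/top0.png");S=cv2.imread("pics/side0.png")
bol=[(123,50),(369,174),(290,332),(41,211)]
B=np.array([plane("top",185+(x+.5)/4.4-.5,135+(y+.5)/4.4-.5,.012) for x,y in bol]);print(B.round(4).tolist())
sides=[np.linalg.norm(B[i]-B[(i+1)%4]) for i in range(4)];print("sides",np.round(sides,4))
ty=(B[0]-B[1])+(B[3]-B[2]);tx=(B[0]-B[3])+(B[1]-B[2])
print("yaw",np.arctan2(-ty[0],ty[1]),np.arctan2(tx[1],tx[0]))
yaw=np.arctan2(-ty[0],ty[1]);c=B.mean(0);print("neck pred",c[:2]+35e-3*np.array([np.sin(yaw),-np.cos(yaw)]))
C=[]
for im,cx,cy in((T,239.5,178),(S,226.3,220.5)):
    g=cv2.cvtColor(im,cv2.COLOR_BGR2GRAY).astype(np.uint8);k=4.4
    x0,y0=int(cx)-13,int(cy)-13;g=g[y0:y0+27,x0:x0+27];G=cv2.resize(g,None,fx=6,fy=6,interpolation=cv2.INTER_CUBIC)
    ys,xs=np.nonzero(G<95); p=np.c_[x0+(xs+.5)/6-.5,y0+(ys+.5)/6-.5].astype(np.float32)
    p=p[np.linalg.norm(p-[cx,cy],axis=1)<11.5]; h=cv2.convexHull(p);e=cv2.fitEllipse(h);print(e,cv2.minAreaRect(p)); C.append(e[0])
print("neck tri",tri(*C),plane("top",*C[0],.114),plane("side",*C[1],.114))
a,_,_,_=redbar(T,(328,148,354,178));
m=redbar(T,(328,148,354,178))[3];v=cv2.fitLine(m,cv2.DIST_L2,0,.01,.01).ravel()
q=[plane("top",v[2]+s*v[0]*8,v[3]+s*v[1]*8,.043) for s in(-1,1)];d=q[1]-q[0];print("bar yaw",np.arctan2(d[1],d[0]),d)
# white shell centre
g=T[148:178,326:356].min(2);hs=cv2.cvtColor(T[148:178,326:356],cv2.COLOR_BGR2HSV)
mm=((g>120)|((hs[...,1]>150)&(hs[...,2]>70))).astype(np.uint8)
co=max(cv2.findContours(mm,0,1)[0],key=len);e=cv2.fitEllipse(co);print(e);print("shell",plane("top",e[0][0]+326,e[0][1]+148,.013))
```

```text
[[0.6463, 0.1998, 0.012], [0.5626, 0.0443, 0.012], [0.4628, 0.0963, 0.012], [0.5435, 0.2529, 0.012]]
sides [0.1767 0.1125 0.1762 0.1156]
yaw -0.4847312764230409 -0.47885838485943527
neck pred [0.53749387 0.11737456]
((239.38699340820312, 178.09434509277344), (17.223520278930664, 17.64520263671875), 70.67997741699219) ((239.256103515625, 178.00779724121094), (17.244775772094727, 14.38839340209961), 25.201332092285156)
((225.50457763671875, 217.97128295898438), (18.0299072265625, 18.254308700561523), 39.808624267578125) ((225.19361877441406, 217.38047790527344), (16.43162727355957, 17.45602035522461), 77.69198608398438)
neck tri (array([0.5371621 , 0.11814816, 0.1173043 ]), np.float64(0.0011200974196182926)) [0.53726421 0.11801676 0.114     ] [0.53980239 0.1169742  0.114     ]
bar yaw -0.04498028162379706 [ 0.04440162 -0.00199855  0.        ]
((14.048839569091797, 16.170310974121094), (20.470714569091797, 21.014434814453125), 86.8106689453125)
shell [ 0.5862362  -0.15716299  0.013     ]
```

Emit:
servo_tool([
  [[0,0,0.01,-0.059,0],[0,0,0.01,-0.059,0],[0,0,0.01,-0.059,0],[0,0,0.01,-0.059,0],[0,0,0.01,-0.059,0]],
], force=60)

```text
time_s: 0.72
position: [0.1806, -0.5719, 0.2107]
eef_rot: [[0.326, 0.945, -0.0], [0.945, -0.326, 0.001], [0.001, -0.0, -1.0]]
contact_force: [-0.1, 0.2, -0.4]
gripper_width: 0.499
```

Emit:
servo_tool([
  [[0,0,0.01,-0.059,0],[0,0,0.01,-0.059,0],[0,0,0.01,-0.059,0],[0,0,0.01,-0.059,0],[0,0,0.01,-0.059,0]],
])

```text
time_s: 1.35
position: [0.1806, -0.5719, 0.1907]
eef_rot: [[-0.56, 0.828, -0.0], [0.828, 0.56, 0.001], [0.001, 0.0, -1.0]]
contact_force: [-0.1, -0.7, 0.1]
gripper_width: 0.5
```

Emit:
servo_tool([
  [[0,0,0.01,-0.059,0],[0,0,0.01,-0.059,0],[0,0,0.01,-0.059,0],[0,0,0.01,-0.059,0],[0,0,0.01,-0.059,0]],
])

```text
time_s: 1.98
position: [0.1806, -0.5719, 0.1707]
eef_rot: [[-0.999, 0.049, -0.0], [0.049, 0.999, 0.001], [0.0, 0.001, -1.0]]
contact_force: [-0.0, 0.4, -0.6]
gripper_width: 0.503
```

```bash
cat >> h.py <<'E'
def go(x,y,z,a,q=True):
    s=r.state();R=np.array(s["eef_rot"]);p=s["position"];a0=np.arctan2(R[1,0],R[0,0])
    d=R.T@(np.array([x,y,z])-p); t=-(a-a0+np.pi)%(2*np.pi)-np.pi if 0 else -((a-a0+np.pi)%(2*np.pi)-np.pi)
    print("t",s["time_s"],"pos",np.round(p,4),"a",round(a0,4),"j",np.round(s["joints"],3),"F",np.round(s["contact_force"],1),"M",np.round(s["moment"],2),"w",round(s["gripper_width"],3),"tilt",np.round(R[:,2],4))
    print("norm shift",np.round(d/.4,4),"turn",round(t/np.pi,4))
E
python3 -c "
from h import *
go(.586,-.157,.12,3.097)"
```

```text
t 1.975 pos [ 0.1806 -0.5719  0.1707] a 3.0922 j [-1.483  0.101 -0.016  1.455 -0.    -1.433] F [-0.   0.4 -0.6] M [0.04 0.   0.03] w 0.503 tilt [-1.e-04  8.e-04 -1.e+00]
norm shift [-0.961   1.086   0.1275] turn -0.0015
```

Emit:
servo_tool([
  [[-0.096,0.1086,0.005,0,0],[-0.096,0.1086,0.005,0,0],[-0.096,0.1086,0.005,0,0],[-0.096,0.1086,0.005,0,0],[-0.096,0.1086,0.005,0,0]],
])

```text
time_s: 2.6
position: [0.3854, -0.3644, 0.161]
eef_rot: [[-0.998, 0.056, -0.0], [0.056, 0.998, 0.0], [0.0, 0.0, -1.0]]
contact_force: [-0.2, 0.0, -0.2]
gripper_width: 0.499
```

Emit:
servo_tool([
  [[-0.096,0.1086,0.015,0,0],[-0.096,0.1086,0.015,0,0],[-0.096,0.1086,0.015,0,0],[-0.096,0.1086,0.015,0,0],[-0.096,0.1086,0.015,0,0]],
])

```text
time_s: 3.22
position: [0.5892, -0.1581, 0.1308]
eef_rot: [[-0.998, 0.055, -0.0], [0.055, 0.998, -0.0], [0.0, -0.0, -1.0]]
contact_force: [1.3, -1.3, 0.7]
gripper_width: 0.496
```

```bash
python3 -c "
from h import *
S=imaging.read_camera('side');T=imaging.read_camera('top')
c=np.hstack([cv2.resize(T[100:220,300:420],None,fx=3.3,fy=3.3),cv2.resize(S[110:230,220:340],None,fx=3.3,fy=3.3)])
cv2.imwrite('pics/g1.png',c)
go(.586,-.157,.022,3.097)"
```

```text
t 3.325 pos [ 0.59   -0.1552  0.1296] a 3.0911 j [-4.720e-01  1.420e-01 -4.600e-02  1.384e+00  1.000e-03 -4.210e-01] F [-0.4  0.1  0.6] M [-0.02  0.04  0.03] w 0.499 tilt [-0.0011  0.0019 -1.    ]
norm shift [ 0.0096 -0.0054  0.2691] turn -0.0019
```

View pics/g1.png

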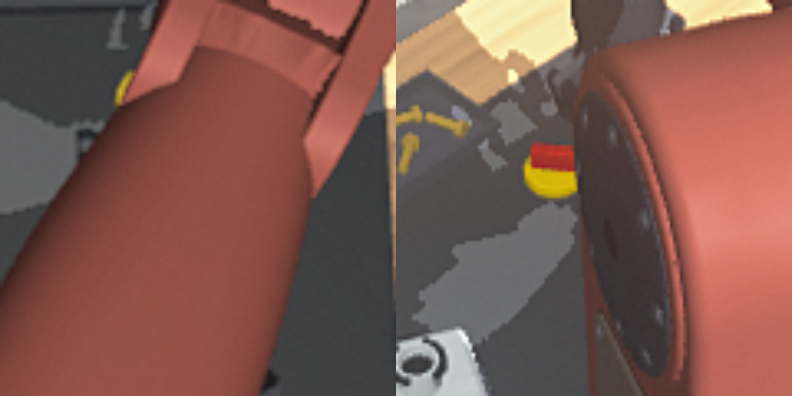

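Emit:
servo_tool([
  [[0.0096,-0.005,0.08,0,0],[0,0,0.08,0,0],[0,0,0.06,0,0],[0,0,0.03,0,0],[0,0,0,0,0]],
])

```text
time_s: 3.95
position: [0.5835, -0.1616, 0.0307]
eef_rot: [[-0.998, 0.056, -0.001], [0.056, 0.998, 0.0], [0.001, 0.0, -1.0]]
contact_force: [-0.6, 0.8, 0.4]
gripper_width: 0.502
```

```bash
python3 -c "
from h import *
go(.586,-.157,.022,3.097)"
```

```text
t 3.95 pos [ 0.5835 -0.1616  0.0307] a 3.0857 j [-0.486  0.185 -0.182  1.205 -0.    -0.43 ] F [-0.6  0.8  0.4] M [ 0. -0. -0.] w 0.502 tilt [-1.3e-03  5.0e-04 -1.0e+00]
norm shift [-0.0056  0.0118  0.0218] turn -0.0036
```

Emit:
servo_tool([
  [[-0.0056,0.0118,0.0,-0.0036,0],[0,0,0.022,0,0],[0,0,0,0,0]],
])

```text
time_s: 4.32
position: [0.5864, -0.1567, 0.022]
eef_rot: [[-0.999, 0.044, -0.001], [0.044, 0.999, 0.0], [0.001, 0.0, -1.0]]
contact_force: [-0.1, 0.4, -0.5]
gripper_width: 0.497
```

```bash
python3 -c "
from h import *
go(.586,-.157,.022,3.097)"
```

```text
t 4.325 pos [ 0.5864 -0.1567  0.022 ] a 3.0976 j [-0.476  0.196 -0.186  1.189 -0.    -0.432] F [-0.1  0.4 -0.5] M [ 0.01 -0.02 -0.  ] w 0.497 tilt [-6.e-04  2.e-04 -1.e+00]
norm shift [ 0.0011 -0.0008 -0.    ] turn 0.0002
```

Emit:
servo_tool([
  [[0,0,0,0,-1],[0,0,0,0,-1],[0,0,0,0,-1],[0,0,0,0,-1],[0,0,0,0,-1]],
], force=90)

```text
time_s: 4.95
position: [0.5868, -0.157, 0.0227]
eef_rot: [[-0.999, 0.044, 0.0], [0.044, 0.999, -0.0], [-0.0, -0.0, -1.0]]
contact_force: [-0.7, 0.7, 2.5]
gripper_width: 0.139
```

Emit:
servo_tool([
  [[0,0,0,0,-1],[0,0,-0.03,0,-1],[0,0,-0.06,0,-1],[0,0,-0.1,0,-1],[0,0,-0.15,0,-1]],
])

```text
time_s: 5.58
position: [0.5855, -0.1564, 0.1586]
eef_rot: [[-0.999, 0.044, -0.003], [0.044, 0.999, 0.001], [0.003, 0.001, -1.0]]
contact_force: [0.7, -0.5, -1.2]
gripper_width: 0.141
```

Emit:
servo_tool([
  [[0,0,-0.12,0,-1],[0,0,0,0,-1]],
])

```text
time_s: 5.82
position: [0.5886, -0.1579, 0.2121]
eef_rot: [[-0.999, 0.044, 0.007], [0.044, 0.999, -0.004], [-0.007, -0.003, -1.0]]
contact_force: [0.5, -1.0, -1.3]
gripper_width: 0.141
```

```bash
python3 -c "
from h import *
T=imaging.read_camera('top');S=imaging.read_camera('side')
cv2.imwrite('pics/g2.png',np.hstack([cv2.resize(T[80:220,260:400],None,fx=2.8,fy=2.8),cv2.resize(S[60:200,220:360],None,fx=2.8,fy=2.8)]))
go(.537,.118,.222,2.66)"
```

```text
t 5.925 pos [ 0.5868 -0.157   0.2069] a 3.0974 j [-0.476  0.122  0.072  1.52  -0.    -0.432] F [-0.6 -0.2 -1.5] M [0.01 0.03 0.03] w 0.139 tilt [ 7.e-04 -4.e-04 -1.e+00]
norm shift [ 0.1549  0.6814 -0.0382] turn 0.1392
```

Emit:
servo_tool([
  [[0.031,0.136,0,0,-1],[0.031,0.136,0,0,-1],[0.031,0.136,0,0,-1],[0.031,0.136,0,0,-1],[0.031,0.136,0,0,-1]],
])

```text
time_s: 6.55
position: [0.5352, 0.1192, 0.2046]
eef_rot: [[-0.999, 0.044, -0.003], [0.044, 0.999, 0.0], [0.003, -0.0, -1.0]]
contact_force: [1.3, 0.8, -0.9]
gripper_width: 0.14
```

Emit:
servo_tool([
  [[0,0,0,0.046,-1],[0,0,0,0.046,-1],[0,0,0,0.046,-1],[0,0,0,0,-1]],
])

```text
time_s: 7.05
position: [0.5359, 0.1176, 0.2048]
eef_rot: [[-0.889, 0.459, -0.003], [0.459, 0.889, -0.0], [0.002, -0.001, -1.0]]
contact_force: [-0.4, -1.0, -1.0]
gripper_width: 0.138
```

```bash
python3 -c "
from h import *
T=imaging.read_camera('top');S=imaging.read_camera('side')
cv2.imwrite('pics/g3.png',np.hstack([cv2.resize(T[100:240,160:300],None,fx=2.8,fy=2.8),cv2.resize(S[110:280,160:330],None,fx=2.8*14/17,fy=2.8*14/17)[:392,:392]]))
go(.537,.118,.15,2.66)"
```

```text
t 7.15 pos [0.5362 0.1175 0.2054] a 2.6671 j [-0.023 -0.053 -0.11   1.516 -0.     0.452] F [ 0.3 -0.  -0.9] M [-0.02 -0.02  0.01] w 0.14 tilt [-0.0018 -0.     -1.    ]
norm shift [-0.0014  0.0021  0.1384] turn 0.0023
```

View pics/g3.png

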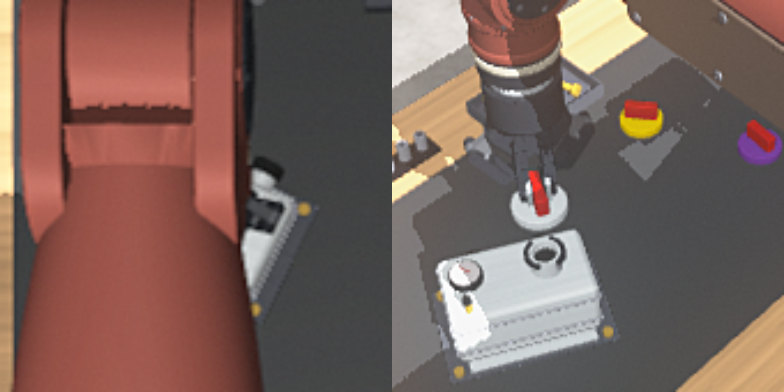

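Run:
```python
from h import *
S=imaging.read_camera('side')
s=r.state();p=s["position"]
print("proj cap shell",proj("side",[p[0],p[1],p[2]-.0227+.012]),"proj neck",proj("side",[.537,.118,.114]),"neck ring at 112",proj("side",[.537,.118,.1122]))
u=cv2.resize(S[185:235,200:250],None,fx=8,fy=8,interpolation=cv2.INTER_CUBIC)
v=cv2.resize(S[165:215,200:250],None,fx=8,fy=8,interpolation=cv2.INTER_CUBIC)
for im,off in((u,(200,185)),(v,(200,165))):
    for k in range(0,400,40):
        pass
cv2.imwrite("pics/z4.png",np.hstack([v,u]))
```

```text
proj cap shell [223.29420323 198.22484971] proj neck [225.92294834 218.79670037] neck ring at 112 [225.98522194 219.22899249]
```

View pics/z4.png

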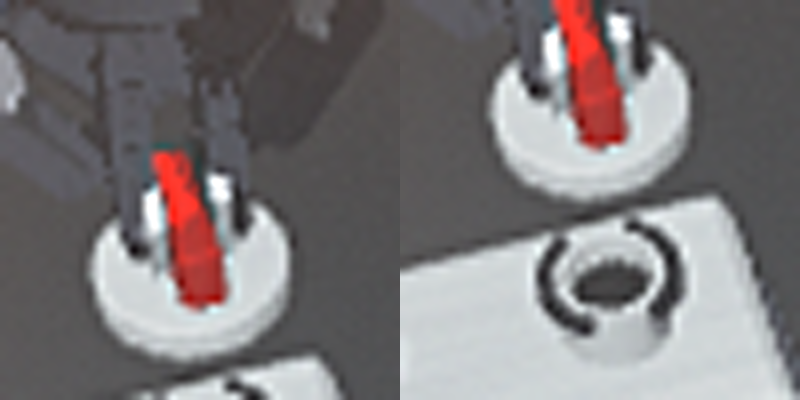

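Emit:
servo_tool([
  [[-0.0014,0.002,0.05,0.0023,-1],[0,0,0.06,0,-1],[0,0,0.035,0,-1],[0,0,0,0,-1],[0,0,0,0,-1]],
])

```text
time_s: 7.82
position: [0.538, 0.1179, 0.1491]
eef_rot: [[-0.885, 0.466, 0.001], [0.466, 0.885, -0.0], [-0.001, 0.0, -1.0]]
contact_force: [0.7, 0.1, 0.7]
gripper_width: 0.143
```

```bash
python3 -c "
from h import *
go(.537,.118,.13,2.66)"
```

```text
t 7.825 pos [0.538  0.1179 0.1491] a 2.6567 j [-0.022 -0.047 -0.206  1.411 -0.     0.463] F [0.7 0.1 0.7] M [ 0.04 -0.03  0.02] w 0.143 tilt [ 8.e-04 -1.e-04 -1.e+00]
norm shift [ 0.0022 -0.001   0.0477] turn -0.001
```

Lower to about seat contact, gently.

Emit:
servo_tool([
  [[0.0015,0,0.03,0,-1],[0,0,0.018,0,-1],[0,0,0.006,0,-1],[0,0,0,0,-1],[0,0,0,0,-1]],
])

```text
time_s: 8.45
position: [0.5372, 0.1183, 0.1273]
eef_rot: [[-0.885, 0.466, 0.0], [0.466, 0.885, -0.0], [-0.0, 0.0, -1.0]]
contact_force: [-2.0, -0.1, 2.0]
gripper_width: 0.145
```

Emit:
servo_tool([
  [[0,0,0.0035,0,-1],[0,0,0.0035,0,-1],[0,0,0.0035,0,-1],[0,0,0,0,-1]],
])

```text
time_s: 8.95
position: [0.5373, 0.1183, 0.1232]
eef_rot: [[-0.885, 0.466, 0.001], [0.466, 0.885, -0.0], [-0.001, 0.0, -1.0]]
contact_force: [-2.4, -0.1, 7.6]
gripper_width: 0.141
```

```bash
python3 -c "
from h import *
go(.537,.118,.1207,2.66)"
```

```text
t 8.95 pos [0.5373 0.1183 0.1232] a 2.6567 j [-0.021 -0.041 -0.247  1.364 -0.     0.464] F [-2.4 -0.1  7.6] M [-0.03  0.67  0.  ] w 0.141 tilt [ 7.e-04 -1.e-04 -1.e+00]
norm shift [ 0.0005 -0.001   0.0062] turn -0.0011
```

Emit:
servo_tool([
  [[0.002,-0.001,0,0,-1],[0,0,0.003,0,-1],[0,0,0.003,0,-1],[0,0,0,0,-1]],
])

```text
time_s: 9.45
position: [0.5373, 0.1182, 0.1215]
eef_rot: [[-0.885, 0.466, 0.003], [0.466, 0.885, -0.0], [-0.002, 0.001, -1.0]]
contact_force: [-1.3, -0.6, 8.8]
gripper_width: 0.137
```

```bash
python3 -c "
from h import *
go(.537,.118,.1207,2.66)"
```

```text
t 9.45 pos [0.5373 0.1182 0.1215] a 2.6566 j [-0.021 -0.043 -0.252  1.359 -0.     0.464] F [-1.3 -0.6  8.8] M [0.03 0.18 0.02] w 0.137 tilt [ 2.7e-03 -1.0e-04 -1.0e+00]
norm shift [ 0.0003 -0.0009  0.0019] turn -0.0011
```

Emit:
servo_tool([
  [[0,0,0.003,0,-1],[0,0,0.002,0,-1],[0,0,0,0,-1]],
])

```text
time_s: 9.82
position: [0.5374, 0.1183, 0.1207]
eef_rot: [[-0.885, 0.466, 0.003], [0.466, 0.885, -0.0], [-0.003, 0.001, -1.0]]
contact_force: [-4.8, 0.8, 18.2]
gripper_width: 0.143
```

```bash
python3 -c "
from h import *
go(.537,.118,.1207,2.66)"
```

```text
t 9.825 pos [0.5374 0.1183 0.1207] a 2.6567 j [-0.021 -0.043 -0.253  1.357 -0.     0.464] F [-4.8  0.8 18.2] M [-0.01  1.17 -0.02] w 0.143 tilt [ 3.4e-03 -2.0e-04 -1.0e+00]
norm shift [ 0.0006 -0.0011  0.0001] turn -0.0011
```

Emit:
servo_tool([
  [[0.002,-0.001,0.001,0,-1],[0,0,0,0.02,-1],[0,0,0,0.03,-1],[0,0,0,0.03,-1],[0,0,0,0,-1]],
])

```text
time_s: 10.45
position: [0.5376, 0.1179, 0.1208]
eef_rot: [[-0.74, 0.673, 0.006], [0.673, 0.74, -0.001], [-0.005, 0.003, -1.0]]
contact_force: [0.0, -1.3, 17.4]
gripper_width: 0.138
```

```bash
python3 -c "
from h import *
go(.5373,.1182,.1207,2.66-1.536)"
```

```text
t 10.45 pos [0.5376 0.1179 0.1208] a 2.4037 j [-2.100e-02 -4.600e-02 -2.560e-01  1.355e+00 -1.000e-03  7.160e-01] F [ 0.  -1.3 17.4] M [-0.35  0.21 -0.04] w 0.138 tilt [ 5.8e-03 -9.0e-04 -1.0e+00]
norm shift [0.0011 0.0001 0.0003] turn 0.4073
```

Emit:
servo_tool([
  [[0,0,0.001,0.04,-1],[0,0,0,0.04,-1],[0,0,0,0.04,-1],[0,0,0,0.04,-1],[0,0,0,0.04,-1]],
])

```text
time_s: 11.08
position: [0.5378, 0.1177, 0.1208]
eef_rot: [[-0.2, 0.98, 0.006], [0.98, 0.2, -0.001], [-0.002, 0.006, -1.0]]
contact_force: [-1.1, -2.3, 19.3]
gripper_width: 0.14
```

Emit:
servo_tool([
  [[0,0,0,0.04,-1],[0,0,0,0.04,-1],[0,0,0,0.04,-1],[0,0,0,0.04,-1],[0,0,0,0,-1]],
])

```text
time_s: 11.7
position: [0.5377, 0.1179, 0.1208]
eef_rot: [[0.294, 0.956, 0.006], [0.956, -0.294, -0.001], [0.001, 0.006, -1.0]]
contact_force: [-1.6, -1.0, 19.2]
gripper_width: 0.138
```

```bash
python3 -c "
from h import *
go(.5373,.1182,.1207,2.66-1.536)"
```

```text
t 11.7 pos [0.5377 0.1179 0.1208] a 1.2723 j [-2.100e-02 -4.600e-02 -2.560e-01  1.355e+00 -1.000e-03  1.848e+00] F [-1.6 -1.  19.2] M [-0.28  0.43 -0.04] w 0.138 tilt [ 6.2e-03 -8.0e-04 -1.0e+00]
norm shift [ 0.0003 -0.0013  0.0002] turn 0.0472
```

Emit:
servo_tool([
  [[0,0,0,0.02,-1],[0,0,0,0.015,-1],[0,0,0,0.01,-1],[0,0,0,0,-1]],
])

```text
time_s: 12.2
position: [0.5374, 0.1181, 0.1207]
eef_rot: [[0.424, 0.906, 0.006], [0.906, -0.424, -0.0], [0.002, 0.005, -1.0]]
contact_force: [-3.1, -0.7, 20.8]
gripper_width: 0.142
```

```bash
python3 -c "
from h import *
go(.5373,.1182,.1207,2.66-1.536)"
```

```text
t 12.2 pos [0.5374 0.1181 0.1207] a 1.1327 j [-0.021 -0.046 -0.256  1.355 -0.     1.988] F [-3.1 -0.7 20.8] M [-0.07  0.73  0.13] w 0.142 tilt [ 5.6e-03 -5.0e-04 -1.0e+00]
norm shift [ 0.0001 -0.0004  0.0001] turn 0.0028
```

Emit:
servo_tool([
  [[0,0,0,0.01,-1],[0,0,0,0.01,-1],[0,0,0,0,-1]],
])

```text
time_s: 12.58
position: [0.5371, 0.1184, 0.1207]
eef_rot: [[0.479, 0.878, 0.005], [0.878, -0.479, -0.0], [0.002, 0.005, -1.0]]
contact_force: [-4.6, 0.5, 21.7]
gripper_width: 0.139
```

```bash
python3 -c "
from h import *
go(.5373,.1182,.1207,2.66-1.536)"
```

```text
t 12.575 pos [0.5371 0.1184 0.1207] a 1.0707 j [-0.021 -0.046 -0.256  1.356 -0.     2.05 ] F [-4.6  0.5 21.7] M [0.04 1.07 0.56] w 0.139 tilt [ 5.1e-03 -1.0e-04 -1.0e+00]
norm shift [-0.0002  0.0006  0.0001] turn -0.017
```

Emit:
servo_tool([
  [[0,0,0.001,0.004,-1],[0,0,0,0,-1],[0,0,0,0,-1]],
])

```text
time_s: 12.95
position: [0.5371, 0.1184, 0.1207]
eef_rot: [[0.49, 0.872, 0.005], [0.872, -0.49, -0.0], [0.002, 0.005, -1.0]]
contact_force: [-5.1, -0.4, 24.2]
gripper_width: 0.141
```

```bash
python3 -c "
from h import *
S=imaging.read_camera('side')
cv2.imwrite('pics/f1.png',cv2.resize(S[165:245,180:280],None,fx=7,fy=7,interpolation=cv2.INTER_CUBIC))
go(.5373,.1182,.1207,2.66-1.536)
for a in (1.07,1.124,1.2):
  e=np.array([np.cos(a),np.sin(a),0])*.023;c=np.array([.5372,.1183,.098+.043])
  print(a,[((proj('side',c+s*e)-[180,165])*7).round() for s in(-1,1)])
"
```

```text
t 13.0 pos [0.5371 0.1184 0.1207] a 1.0589 j [-0.021 -0.046 -0.257  1.355 -0.     2.062] F [-6.  -0.2 24.8] M [0.12 1.39 0.82] w 0.138 tilt [ 5.2e-03 -2.0e-04 -1.0e+00]
norm shift [-0.0002  0.0006 -0.    ] turn -0.0207
1.07 [array([376., 316.]), array([251., 345.])]
1.124 [array([375., 314.]), array([252., 347.])]
1.2 [array([374., 310.]), array([253., 351.])]
```

View pics/f1.png

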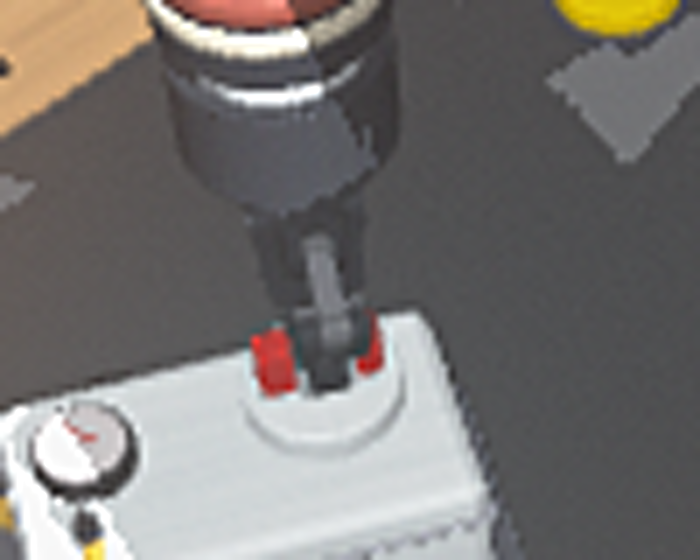

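Emit:
servo_tool([
  [[0,0,0.0015,0,-1],[0,0,0,0,-1],[0,0,0,0,-1],[0,0,0,0,-1]],
])

```text
time_s: 13.5
position: [0.5372, 0.1184, 0.1207]
eef_rot: [[0.49, 0.872, 0.006], [0.872, -0.49, -0.0], [0.002, 0.005, -1.0]]
contact_force: [-7.7, 0.0, 30.1]
gripper_width: 0.137
```

```bash
python3 -c "
from h import *
from cell import ticket
go(.5373,.1182,.1207,2.66-1.536)
print(ticket.finish_job())
go(.5373,.1182,.1207,2.66-1.536)"
```

```text
t 13.5 pos [0.5372 0.1184 0.1207] a 1.0589 j [-0.021 -0.047 -0.257  1.355 -0.     2.062] F [-7.7  0.  30.1] M [0.07 1.85 0.8 ] w 0.137 tilt [ 5.5e-03 -3.0e-04 -1.0e+00]
norm shift [-0.0002  0.0005 -0.0001] turn -0.0207
the job is handed in; nothing more can be done
None
the job is handed in; nothing more can be done
```

The red-gripped pressure cap is fitted to the aluminium tank, pressed fully down and turned clockwise to its stop. The arm is still gripping it, and I handed the job in at 13.5 s.

- **Pressed down:** the TCP ended at z = 0.1207, the height I predicted for the roof lying on the lip. The push is about 30 N, well above the 11 N spring.
- **Turned home:** the resisting moment stayed near zero until about 88° from the notch line. It then rose from 0.13 to 0.8 N m over the last 4° of hand turn, so the cap is against the stop with a slight preload.
- **View:** the last side picture shows the cap sitting level on the neck with the bar turned across. I moved nothing else on purpose, but I did not re-check the other things on the bench in a picture afterwards.
- **Leftover force:** a sideways force of about 8 N and a moment of about 1.9 N m about y remain. That suggests the cap sits slightly off-centre within its play.
- **Finger turn:** the hand ended about 4° past the nominal stop angle, so the cap has turned slightly in the fingers. The grip is set to 90 N.

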